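Run a bottoming tap down a blind threaded bush of a cell-pack fixture

TASK

A tap with a T-handle wrench stands started in one of the threaded bushes of the orange fixture. Chase the blind thread to its bottom as a fitter does, clockwise seen from above: half a turn forward and a quarter turn back, then again half a turn forward and a quarter back, then forward until it comes up firmly against the bottom - feel for it and do not force it, or the tap snaps. Then back it off a quarter turn so that it is left free, let go, and disturb nothing else.

Things in the scene. Friction and masses are not known exactly. Their poses are not given: they have to be found in the camera images.
- hub (a point): point on the tap's upright axis, level with the crossbar's centreline: 100 mm above the fixture's rail, 150 mm above the bench (sinks 1.5 mm a turn). The T-handle wrench, tightened on the tap, is an upright dark steel body 23 mm across, its top 13 mm above this point; a round steel crossbar 10 mm thick and 150 mm long goes level through it. z up, x along the bar.
- bar_end (a point): centre of the end of one half of the crossbar, 75 mm from the axis; the other half is alike. The ends have 13 mm collars 8 mm long.
- tap (a joint): turn of the tap in the hole, rad: 0 where it stands at the start, growing clockwise seen from above (forward, down). Steady friction of about 0.35 N m both ways (6.4 N pushed square on the bar 55 mm from the axis); it stays where it is left. The hole's bottom is a hard stop somewhere between 0.8 and 1.1 turn from the start.
- wrench (a joint): elastic wind-up of crossbar against tap, rad: positive when driven forward, 0 when let go; stiffness 15 N m/rad, so running friction shows as about 0.023. The tap is firm on the bottom from 0.6 N m (0.040 rad, 11 N at 55 mm) and snaps at 1.6 N m either way (0.107 rad, 29 N at 55 mm).
- fixture: orange cell-pack fixture fixed to the bench, a low tray 270 x 460 mm. Origin on the bench under the middle of its near rail (36 mm wide, 460 mm long along y, 50 mm high); the tray lies to its +x, floor 12 mm high, far rail 50 mm. Three steel bushes 26 mm across stand 3 mm proud on the near rail at y = -150, 0, 150 mm; one holds the tap, two hold pins.
- pin_a: fixed steel locating pin in one of the bushes, 10 mm thick, its top 31 mm above the rail. Origin on the rail's top.
- pin_b: the other such pin.
- pack_a: loose black battery cell pack standing in the tray, 42 x 82 x 68 mm high. Origin under its centre.
- pack_b: the other such pack.
- spanner: loose steel spanner 160 mm long lying on the bench near the fixture. Origin under its middle.

How it is judged:
By the outcome, as a careful person would: the job done as asked, in the order asked, and still so for the second after the job is handed in, with the robot touching nothing.
It also fails if it takes over 66 s, if anything falls off the work surface, if the arm or the gripper's body presses on something with over 40 N, if the wrist force passes 120 N, or if a joint passes its speed limit or range.

ROBOT

A 6-joint arm with a two-finger parallel gripper is mounted at the origin on the work surface. World frame = base frame: x ahead of the robot, y to its left, z up, the work surface at z = 0. Lengths are in m, angles in rad, forces in N, time in s.
With the tool pointing down it reaches from about 0.3 to 0.775 m from the base axis. Payload 14.6 kg.
Tool frame: the origin (TCP) lies midway between the tips of the shut fingers; the grasp point (between the pads) lies 19 mm behind it (ctrl.grasp_offset is the distance from the TCP to the grasp point, in m); z points along the fingers, y is the line along which they close (so a half turn about z gives the same grasp; the last joint's range is limited). The gripper opens to 94 mm and grips with 3 to 60 N. Pads are 16 mm wide; open, the fingers measure 119 mm over their backs; the gripper's body (75 mm by 177 mm) begins 78 mm behind the grasp point.
Start: joints at [1.033, 0.3, 1.521, -0, 1.321, -0.067], TCP at [0.249, 0.49, 0.205] pointing down, gripper open.
Joint ranges: [-3.03, 3.03], [-0.79, 2.21], [0.23, 2.52], [-1.04, 4.18], [0, 3.07], [-2.55, 2.55]. Speed limits (rad/s): [2.22, 2.22, 2.57, 3.14, 3.14, 3.14].

INTERFACE

Orientations are given as a 3x3 rotation matrix whose columns are the frame's x, y, z axes.
In Python, from rig import ctrl, vision gives the robot as it stands.
- The arm moves only by the tool drive_tool, never from a script. Its argument "plan" is a list of rows, each an object of numbers: "rx", "ry", "rz": the turn, a rotation vector about the tool's x, y, z in units of 6 degrees (1.0 is 6 degrees); "tx", "ty", "tz": the shift along the tool's x, y, z in units of 25 mm (1.0 is 25 mm); "claw": the closure, from -1 (fully open) to 1 (shut). A call has 1 to 20 rows; each row is the pose to reach, as a shift and turn from the pose commanded when the call began, along the tool's axes at that moment; what a row does not reach only later rows make up. A row lasts 1/10 s, in which the tool goes at most 50 mm and 8.59 degrees, less where a joint would pass 70% of its speed; a pose out of reach is approached as far as the arm can. A call with a gripper value outside its range is refused whole. The fingers move at their own pace and stop on an object; "squeeze" is the grip in N (left out, the last holds). Time passes only in rows, so rows that repeat a pose let the fingers close. It gives the time, the measured TCP pose, the force, the opening and the grip force at its end, in the units of the state.
- ctrl.sense(): the state, without advancing time (a new reading comes with each control period).
- vision.get_image(name): name is "scene" or "top" or "wrist"; returns a dict with "image" (384x512x3 uint8, red, green, blue), "camera_matrix" (3x3 intrinsics, pixels), "R" (3x3) and "t" (3): a world point X has camera coordinates R X + t; the wrist camera has in their place "tool_from_camera" (4x4, takes a point from camera to tool coordinates, whose origin is the TCP and whose axes are the flange's). Camera axes: x right, y down, z forward; pixel columns grow to the right and rows downward; lengths in m; the calibration is good to about 2 mm. The wrist camera is an equidistant fisheye: a pixel r from the principal point sees the ray r / f radians off the axis. A picture is of the moment at which its call begins: read the wrist's pose just before it. There is no depth.
- ctrl.job_done(): hands the job in; it is judged then, once.
The state is a dict: "t": time; "joint_pos": joint angles; "joint_velocities": joint speeds; "tau": joint torques, N m; "tcp_pos": TCP position; "orientation": TCP orientation; "wrist_force": force on the tool from outside, world axes, zero at the start; "moment": the same for the moment, N m; "gripper_width": finger opening in m; "gripper_force": force on a finger pad.
Only numpy, scipy, OpenCV 4.12 (cv2) and the standard library are available. Lean on these libraries where they do the work, as an engineer would, in place of code of your own. Each camera call takes 0.05 s, during which the arm holds its last target. There are 200 camera calls.

## Working session

There is one attempt and no reset: what is moved stays moved. The work goes in short steps, Python scripts to look and compute and a tool call to move; the robot and the scene stay as the last step left them, time stands still between calls to the robot, and variables do not carry over. Pictures are saved under pics/ and viewed, at most 10 in all, crops included, and the job is handed in when it is done.

Besides the shell and the picture viewer there is one more tool, called in YAML: its name, and indented under it one key for each argument. drive_tool: Moves the arm, as the interface text tells. Its arguments: {"type":"object","properties":{"plan":{"type":"array","items":{"type":"object","properties":{"rx":{"type":"number"},"ry":{"type":"number"},"rz":{"type":"number"},"tx":{"type":"number"},"ty":{"type":"number"},"tz":{"type":"number"},"claw":{"type":"number"}}}},"squeeze":{"type":"number"}},"required":["plan"]}

```bash
ls; mkdir -p pics
python3 - <<'E'
from rig import ctrl, vision
import cv2,numpy as np
s=ctrl.sense(); print({k:np.round(v,3).tolist() for k,v in s.items()})
a=[]
for n in ("scene","top"):
    d=vision.get_image(n); cv2.imwrite(f"pics/{n}0.png",d["image"][:,:,::-1]); print(n,d["camera_matrix"],d["R"],d["t"])
d=vision.get_image("wrist");cv2.imwrite("pics/wrist0.png",d["image"][:,:,::-1]); print(d["camera_matrix"],d["tool_from_camera"])
E
```

```text
pics
{'t': 0.0, 'joint_pos': [1.033, 0.3, 1.522, -0.0, 1.321, -0.067], 'joint_velocities': [-0.001, 0.001, 0.0, -0.001, 0.001, -0.001], 'tau': [-0.001, -53.182, -35.272, 0.071, 0.025, -0.0], 'tcp_pos': [0.249, 0.49, 0.205], 'orientation': [[-0.891, 0.454, -0.001], [0.454, 0.891, -0.001], [0.0, -0.001, -1.0]], 'wrist_force': [-0.038, 0.203, 1.177], 'moment': [0.021, 0.016, -0.028], 'gripper_force': 0.0, 'gripper_width': 0.094}
scene [[432.26338494   0.         247.73824771]
 [  0.         432.26338494 190.86278826]
 [  0.           0.           1.        ]] [[ 3.87460554e-01  9.21886072e-01 -6.24081697e-04]
 [ 7.43810132e-01 -3.13016603e-01 -5.90565063e-01]
 [-5.44629054e-01  2.28356468e-01 -8.06989788e-01]] [-0.15148627 -0.38901448  1.34440373]
top [[390.71416445   0.         253.5548808 ]
 [  0.         390.71416445 194.22775047]
 [  0.           0.           1.        ]] [[ 0.00484267 -0.99989506 -0.01365384]
 [-0.98941382 -0.0028106  -0.14509445]
 [ 0.14504084  0.01421195 -0.98932359]] [-0.05937227  0.58446877  1.08507389]
[[297.31863964   0.         256.57234114]
 [  0.         297.31863964 193.70954142]
 [  0.           0.           1.        ]] [[ 5.58870587e-04 -9.62773168e-01 -2.70310036e-01  7.93032435e-02]
 [ 9.99999404e-01  2.84483035e-04  1.05426208e-03  9.27175715e-06]
 [-9.38116622e-04 -2.70310464e-01  9.62772753e-01 -1.79937631e-01]
 [ 0.00000000e+00  0.00000000e+00  0.00000000e+00  1.00000000e+00]]
```

View pics/top0.png

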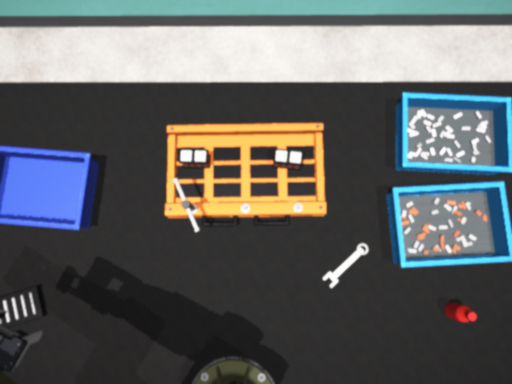

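View pics/scene0.png

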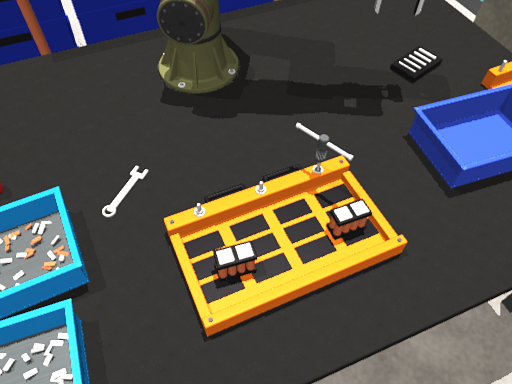

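The top view shows the tap at about (188,206), with bar ends near (176,180) and (198,230). Pins are at (245,208) and (298,207). In the scene view the bar runs (298,125) to (351,157), hub about (323,140). Now the measurement.

```bash
cat > h.py <<'E'
from rig import ctrl, vision
import cv2,numpy as np
def ray(d,uv,z):
    K,R,t=d["camera_matrix"],d["R"],d["t"]
    v=R.T@np.linalg.solve(K,np.array([*uv,1.])); c=-R.T@t
    return c+v*(z-c[2])/v[2]
def barmask(d,box):
    x0,y0,x1,y1=box
    h=cv2.cvtColor(d["image"],cv2.COLOR_RGB2HSV)
    m=((h[...,1]<70)&(h[...,2]>110)).astype(np.uint8)
    o=np.zeros_like(m);o[y0:y1,x0:x1]=m[y0:y1,x0:x1]; return o
def bar(d,box,z=0.15):
    m=barmask(d,box)
    ys,xs=np.nonzero(m)
    p=np.array([ray(d,(x,y),z)[:2] for x,y in zip(xs,ys)])
    (c,s,a)=cv2.minAreaRect(p.astype(np.float32)*1000)
    w=np.linalg.eigh(np.cov(p.T))[1][:,1]; q=p@w; e=[p[np.argmin(q)],p[np.argmax(q)]]
    return len(p),np.mean(e,0),np.degrees(np.arctan2(w[1],w[0])),np.ptp(q),c,s
E
python3 - <<'E'
from h import *
d=vision.get_image("top"); print(bar(d,(170,174,206,236)))
for uv in ((245.5,208),(298.5,207)): print(ray(d,uv,.081))
s=vision.get_image("scene"); print(bar(s,(292,118,356,162)))
for uv in ((199,206),(261,184)): print(ray(s,uv,.081))
o=[cv2.resize(d["image"][160:250,150:270],None,fx=4,fy=4),cv2.resize(s["image"][110:200,260:380],None,fx=4,fy=4)]
cv2.imwrite("pics/c.png",np.vstack(o)[:600,:,::-1] if 0 else cv2.resize(np.hstack(o),(800,300))[:,:,::-1])
E
```

```text
(338, array([0.5421398 , 0.11733091]), np.float64(-154.6572636217805), np.float64(0.15428673181790942), (544.6943969726562, 111.94945526123047), (154.2772216796875, 29.865192413330078))
[ 0.54036861 -0.03554217  0.081     ]
[ 0.54363954 -0.18223848  0.081     ]
(346, array([0.54096335, 0.11645129]), np.float64(-157.10579451850677), np.float64(0.15482752554820806), (544.8983154296875, 103.81796264648438), (154.8492889404297, 62.49488830566406))
[ 0.55433709 -0.18300273  0.081     ]
[ 0.55177318 -0.03523144  0.081     ]
```

View pics/c.png

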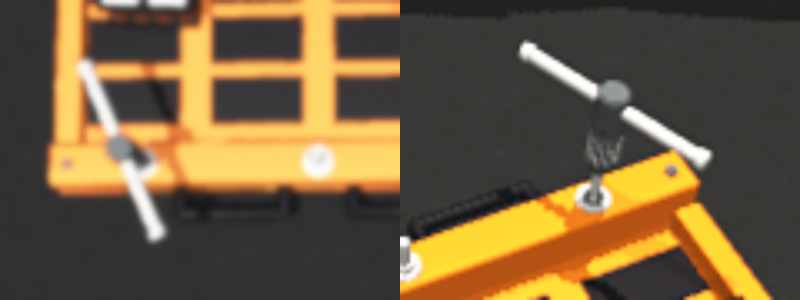

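The close view confirms a bar through the hub on the left bush. Both views agree: hub about (0.5415, 0.117), bar length about 0.154, yaw about 25°. I'll drive the bar with the open fingers as a fork (a pure couple), with the tool axis on the hub.

drive_tool:
  plan:
    - {"tx": -17.2,"ty": -8.0,"rz": 0.5,"claw": -1}
    - {"tx": -17.2,"ty": -8.0,"rz": 0.5,"claw": -1}
    - {"tx": -17.2,"ty": -8.0,"rz": 0.5,"claw": -1}
    - {"tx": -17.2,"ty": -8.0,"rz": 0.5,"claw": -1}
    - {"tx": -17.2,"ty": -8.0,"rz": 0.5,"claw": -1}
    - {"tx": -17.2,"ty": -8.0,"rz": 0.5,"claw": -1}
    - {"tx": -17.2,"ty": -8.0,"rz": 0.5,"claw": -1}
    - {"tx": -17.2,"ty": -8.0,"rz": 0.5,"claw": -1}
    - {"tx": -17.2,"ty": -8.0,"rz": 0.5,"claw": -1}
    - {"tx": -17.2,"ty": -8.0,"rz": 0.5,"claw": -1}
    - {"tx": -17.2,"ty": -8.0,"rz": 0.5,"claw": -1}
    - {"tx": -17.2,"ty": -8.0,"rz": 0.5,"claw": -1}
    - {"tx": -17.2,"ty": -8.0,"rz": 0.5,"claw": -1}
    - {"tx": -17.2,"ty": -8.0,"rz": 0.5,"claw": -1}
    - {"tx": -17.2,"ty": -8.0,"rz": 0.5,"claw": -1}

```text
invalid input at $.plan[0]: expected keys rx, ry, rz, tx, ty, tz, claw
```

```bash
cat >> h.py <<'E'
def st():
    s=ctrl.sense(); R=np.array(s["orientation"])
    print("t",round(s["t"],2),"tcp",np.round(s["tcp_pos"],4),"yyaw",round(np.degrees(np.arctan2(R[1,1],R[0,1])),2),"j6",round(np.degrees(s["joint_pos"][5]),1),"F",np.round(s["wrist_force"],1),"M",np.round(s["moment"],3),"z",np.round(R[:,2],3))
E
python3 - <<'E'
from h import *
st()
d=vision.get_image("wrist");cv2.imwrite("pics/w1.png",d["image"][:,:,::-1])
E
```

```text
t 0.25 tcp [0.2494 0.4901 0.2052] yyaw 63.03 j6 -3.8 F [-0.7  0.6 -0.1] M [ 0.005 -0.03  -0.02 ] z [-0. -0. -1.]
```

View pics/w1.png

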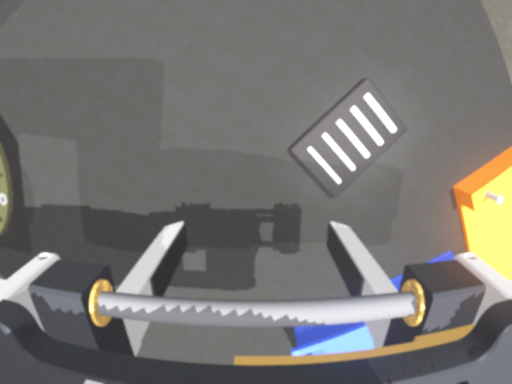

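The call was refused because every key is needed in each row. The wrist view from the start pose shows the fingertips at about (180,225) and (335,225).

drive_tool:
  plan:
    - {"tx": -17.2,"ty": -8,"tz": 0,"rx": 0,"ry": 0,"rz": 0.5,"claw": -1}
    - {"tx": -17.2,"ty": -8,"tz": 0,"rx": 0,"ry": 0,"rz": 0.5,"claw": -1}
    - {"tx": -17.2,"ty": -8,"tz": 0,"rx": 0,"ry": 0,"rz": 0.5,"claw": -1}
    - {"tx": -17.2,"ty": -8,"tz": 0,"rx": 0,"ry": 0,"rz": 0.5,"claw": -1}
    - {"tx": -17.2,"ty": -8,"tz": 0,"rx": 0,"ry": 0,"rz": 0.5,"claw": -1}
    - {"tx": -17.2,"ty": -8,"tz": 0,"rx": 0,"ry": 0,"rz": 0.5,"claw": -1}
    - {"tx": -17.2,"ty": -8,"tz": 0,"rx": 0,"ry": 0,"rz": 0.5,"claw": -1}
    - {"tx": -17.2,"ty": -8,"tz": 0,"rx": 0,"ry": 0,"rz": 0.5,"claw": -1}
    - {"tx": -17.2,"ty": -8,"tz": 0,"rx": 0,"ry": 0,"rz": 0.5,"claw": -1}
    - {"tx": -17.2,"ty": -8,"tz": 0,"rx": 0,"ry": 0,"rz": 0.5,"claw": -1}
    - {"tx": -17.2,"ty": -8,"tz": 0,"rx": 0,"ry": 0,"rz": 0.5,"claw": -1}
    - {"tx": -17.2,"ty": -8,"tz": 0,"rx": 0,"ry": 0,"rz": 0.5,"claw": -1}
    - {"tx": -17.2,"ty": -8,"tz": 0,"rx": 0,"ry": 0,"rz": 0.5,"claw": -1}

```text
t: 1.6
tcp_pos: [0.5414, 0.1178, 0.2055]
orientation: [[-0.867, 0.499, -0.0], [0.499, 0.867, 0.0], [0.0, 0.0, -1.0]]
wrist_force: [-0.4, 0.5, -0.3]
gripper_width: 0.0944
gripper_force: 0.0
```

Run:
```python
from h import *
st()
d=vision.get_image("wrist");cv2.imwrite("pics/w2.png",d["image"][:,:,::-1])
```

```text
t 1.6 tcp [0.5414 0.1178 0.2055] yyaw 60.08 j6 -51.6 F [-0.4  0.5 -0.3] M [ 0.014 -0.     0.027] z [-0.  0. -1.]
```

View pics/w2.png

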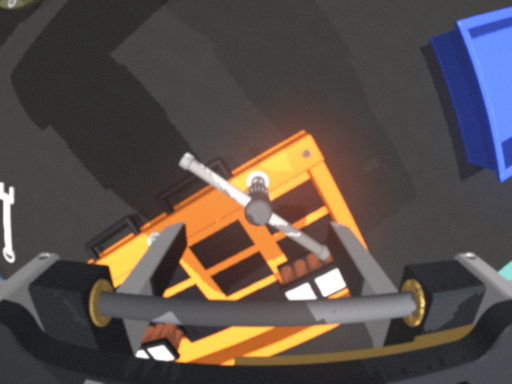

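The wrist view shows bar ends at about (187,160) and (325,254), hub top about (258,210). I'll refine the hub by casting these rays.

```bash
cat >> h.py <<'E'
def wray(d,s,uv,z):
    K=d["camera_matrix"]; T=np.array(d["tool_from_camera"])
    a=np.array([uv[0]-K[0,2],uv[1]-K[1,2]]); r=np.hypot(*a); th=r/K[0,0]
    v=np.r_[np.sin(th)*a/r,np.cos(th)]
    R=np.array(s["orientation"]); c=R@T[:3,3]+s["tcp_pos"]; v=R@T[:3,:3]@v
    return c+v*(z-c[2])/v[2]
E
python3 - <<'E'
from h import *
s=ctrl.sense(); d=vision.get_image("wrist")
a,b=wray(d,s,(187,160),.15),wray(d,s,(325,254),.15)
print(a,b,(a+b)/2,np.linalg.norm(a-b),np.degrees(np.arctan2(*(b-a)[1::-1])), wray(d,s,(258,210),.163))
E
```

```text
[0.47713171 0.08972333 0.15      ] [0.60994834 0.15009695 0.15      ] [0.54354002 0.11991014 0.15      ] 0.14589458256619353 24.44482191964965 [0.53911942 0.12080549 0.163     ]
```

drive_tool:
  plan:
    - {"tx": 0,"ty": 0,"tz": 1.5,"rx": 0,"ry": 0,"rz": 0,"claw": -1}
    - {"tx": 0,"ty": 0,"tz": 2.9,"rx": 0,"ry": 0,"rz": 0,"claw": -1}
    - {"tx": 0,"ty": 0,"tz": 2.9,"rx": 0,"ry": 0,"rz": 1,"claw": -1}
    - {"tx": 0,"ty": 0,"tz": 2.9,"rx": 0,"ry": 0,"rz": 2.2,"claw": -1}
    - {"tx": 0,"ty": 0,"tz": 2.9,"rx": 0,"ry": 0,"rz": 2.2,"claw": -1}

```text
t: 2.2
tcp_pos: [0.5417, 0.1176, 0.133]
orientation: [[-0.729, 0.685, -0.0], [0.685, 0.729, 0.0], [0.0, 0.0, -1.0]]
wrist_force: [0.7, 1.0, 0.2]
gripper_width: 0.0939
gripper_force: 0.0
```

```bash
python3 -c "from h import *;st()"
```

```text
t 2.2 tcp [0.5417 0.1176 0.133 ] yyaw 46.77 j6 -38.3 F [0.7 1.  0.2] M [-0.02   0.024 -0.029] z [-0.  0. -1.]
```

drive_tool:
  plan:
    - {"tx": 0,"ty": 0,"tz": 0,"rx": 0,"ry": 0,"rz": 0.4,"claw": -1}
    - {"tx": 0,"ty": 0,"tz": 0,"rx": 0,"ry": 0,"rz": 0.4,"claw": -1}

```text
t: 2.4
tcp_pos: [0.5419, 0.1174, 0.1333]
orientation: [[-0.702, 0.712, 0.001], [0.712, 0.702, 0.0], [-0.0, 0.0, -1.0]]
wrist_force: [-1.0, -0.8, 0.4]
gripper_width: 0.0939
gripper_force: 0.0
```

```bash
python3 -c "from h import *;st()"
```

```text
t 2.4 tcp [0.5419 0.1174 0.1333] yyaw 44.62 j6 -36.2 F [-1.  -0.8  0.4] M [-0.081  0.026 -0.034] z [ 0.001  0.    -1.   ]
```

drive_tool:
  plan:
    - {"tx": 0,"ty": 0,"tz": 0,"rx": 0,"ry": 0,"rz": 0.4,"claw": -1}
    - {"tx": 0,"ty": 0,"tz": 0,"rx": 0,"ry": 0,"rz": 0.4,"claw": -1}

```text
t: 2.6
tcp_pos: [0.5419, 0.1172, 0.1332]
orientation: [[-0.672, 0.741, 0.0], [0.741, 0.672, 0.0], [-0.0, 0.0, -1.0]]
wrist_force: [-0.6, 1.3, 0.4]
gripper_width: 0.0939
gripper_force: 0.2
```

```bash
python3 -c "from h import *;st()"
```

```text
t 2.6 tcp [0.5419 0.1172 0.1332] yyaw 42.19 j6 -33.8 F [-0.6  1.3  0.4] M [ 0.027  0.028 -0.02 ] z [ 0.  0. -1.]
```

drive_tool:
  plan:
    - {"tx": 0,"ty": 0,"tz": 0,"rx": 0,"ry": 0,"rz": 0.4,"claw": -1}
    - {"tx": 0,"ty": 0,"tz": 0,"rx": 0,"ry": 0,"rz": 0.4,"claw": -1}

```text
t: 2.8
tcp_pos: [0.5419, 0.1172, 0.1331]
orientation: [[-0.64, 0.768, 0.0], [0.768, 0.64, 0.0], [0.0, 0.0, -1.0]]
wrist_force: [-0.4, 1.3, -0.3]
gripper_width: 0.0939
gripper_force: 2.1
```

```bash
python3 -c "from h import *;st()"
```

```text
t 2.8 tcp [0.5419 0.1172 0.1331] yyaw 39.78 j6 -31.4 F [-0.4  1.3 -0.3] M [0.247 0.107 0.275] z [ 0.  0. -1.]
```

First contact came at yaw ≈ 41.5° and the moment reads +0.275 N·m, so it works as planned. Next is forward a quarter turn, then a regrip 180° back.

drive_tool:
  plan:
    - {"tx": 0,"ty": 0,"tz": 0,"rx": 0,"ry": 0,"rz": 0.6,"claw": -1}
    - {"tx": 0,"ty": 0,"tz": 0,"rx": 0,"ry": 0,"rz": 1.6,"claw": -1}
    - {"tx": 0,"ty": 0,"tz": 0,"rx": 0,"ry": 0,"rz": 2.8,"claw": -1}
    - {"tx": 0,"ty": 0,"tz": 0,"rx": 0,"ry": 0,"rz": 4,"claw": -1}
    - {"tx": 0,"ty": 0,"tz": 0,"rx": 0,"ry": 0,"rz": 5.2,"claw": -1}
    - {"tx": 0,"ty": 0,"tz": 0,"rx": 0,"ry": 0,"rz": 6.4,"claw": -1}
    - {"tx": 0,"ty": 0,"tz": 0,"rx": 0,"ry": 0,"rz": 7.6,"claw": -1}
    - {"tx": 0,"ty": 0,"tz": 0,"rx": 0,"ry": 0,"rz": 8.8,"claw": -1}
    - {"tx": 0,"ty": 0,"tz": 0,"rx": 0,"ry": 0,"rz": 10,"claw": -1}
    - {"tx": 0,"ty": 0,"tz": 0,"rx": 0,"ry": 0,"rz": 11.2,"claw": -1}
    - {"tx": 0,"ty": 0,"tz": 0,"rx": 0,"ry": 0,"rz": 12.4,"claw": -1}
    - {"tx": 0,"ty": 0,"tz": 0,"rx": 0,"ry": 0,"rz": 13.6,"claw": -1}
    - {"tx": 0,"ty": 0,"tz": 0,"rx": 0,"ry": 0,"rz": 14.6,"claw": -1}
    - {"tx": 0,"ty": 0,"tz": 0,"rx": 0,"ry": 0,"rz": 15,"claw": -1}
    - {"tx": 0,"ty": 0,"tz": 0,"rx": 0,"ry": 0,"rz": 15,"claw": -1}

```text
t: 4.3
tcp_pos: [0.5418, 0.1174, 0.1329]
orientation: [[0.768, 0.64, -0.0], [0.64, -0.768, 0.001], [0.0, -0.001, -1.0]]
wrist_force: [-0.1, 3.8, -0.5]
gripper_width: 0.0941
gripper_force: 3.1
```

```bash
python3 -c "from h import *;st()"
```

```text
t 4.3 tcp [0.5418 0.1174 0.1329] yyaw -50.21 j6 58.6 F [-0.1  3.8 -0.5] M [0.758 0.267 0.323] z [-0.     0.001 -1.   ]
```

drive_tool:
  plan:
    - {"tx": 0,"ty": 0,"tz": 0,"rx": 0,"ry": 0,"rz": -1.4,"claw": -1}
    - {"tx": 0,"ty": 0,"tz": -0.8,"rx": 0,"ry": 0,"rz": -2.8,"claw": -1}
    - {"tx": 0,"ty": 0,"tz": -1.5,"rx": 0,"ry": 0,"rz": -4.2,"claw": -1}
    - {"tx": 0,"ty": 0,"tz": -1.5,"rx": 0,"ry": 0,"rz": -5.6,"claw": -1}
    - {"tx": 0,"ty": 0,"tz": -1.5,"rx": 0,"ry": 0,"rz": -7,"claw": -1}
    - {"tx": 0,"ty": 0,"tz": -1.5,"rx": 0,"ry": 0,"rz": -8.4,"claw": -1}
    - {"tx": 0,"ty": 0,"tz": -1.5,"rx": 0,"ry": 0,"rz": -9.8,"claw": -1}
    - {"tx": 0,"ty": 0,"tz": -1.5,"rx": 0,"ry": 0,"rz": -11.2,"claw": -1}
    - {"tx": 0,"ty": 0,"tz": -1.5,"rx": 0,"ry": 0,"rz": -12.6,"claw": -1}
    - {"tx": 0,"ty": 0,"tz": -1.5,"rx": 0,"ry": 0,"rz": -14,"claw": -1}
    - {"tx": 0,"ty": 0,"tz": -1.5,"rx": 0,"ry": 0,"rz": -15.4,"claw": -1}
    - {"tx": 0,"ty": 0,"tz": -1.5,"rx": 0,"ry": 0,"rz": -16.8,"claw": -1}
    - {"tx": 0,"ty": 0,"tz": -1.5,"rx": 0,"ry": 0,"rz": -18.2,"claw": -1}
    - {"tx": 0,"ty": 0,"tz": -1.5,"rx": 0,"ry": 0,"rz": -19.6,"claw": -1}
    - {"tx": 0,"ty": 0,"tz": -1.5,"rx": 0,"ry": 0,"rz": -21,"claw": -1}
    - {"tx": 0,"ty": 0,"tz": -1.5,"rx": 0,"ry": 0,"rz": -22.4,"claw": -1}
    - {"tx": 0,"ty": 0,"tz": -1.5,"rx": 0,"ry": 0,"rz": -23.8,"claw": -1}
    - {"tx": 0,"ty": 0,"tz": -1.5,"rx": 0,"ry": 0,"rz": -25.2,"claw": -1}
    - {"tx": 0,"ty": 0,"tz": -1.5,"rx": 0,"ry": 0,"rz": -26.6,"claw": -1}
    - {"tx": 0,"ty": 0,"tz": -1.5,"rx": 0,"ry": 0,"rz": -28,"claw": -1}

```text
t: 6.3
tcp_pos: [0.5421, 0.1167, 0.1705]
orientation: [[-0.881, -0.472, 0.0], [-0.472, 0.881, -0.0], [-0.0, -0.0, -1.0]]
wrist_force: [-0.3, 0.0, 0.5]
gripper_width: 0.0944
gripper_force: 0.0
```

Run:
```python
from h import *
st(); s=ctrl.sense(); d=vision.get_image("wrist");cv2.imwrite("pics/w3.png",d["image"][:,:,::-1])
```

```text
t 6.3 tcp [0.5421 0.1167 0.1705] yyaw 118.19 j6 -109.8 F [-0.3  0.   0.5] M [0.063 0.064 0.011] z [ 0. -0. -1.]
```

View pics/w3.png

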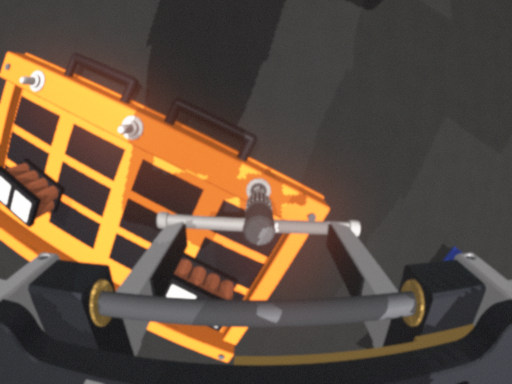

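Bar ends are at about (163,220) and (354,228), nearly in line with the fork at yaw 118°. That fits a bar yaw of about 114.5°, so the tap has turned a quarter. Completing the first half turn.

drive_tool:
  plan:
    - {"tx": 0,"ty": 0,"tz": 0,"rx": 0,"ry": 0,"rz": -1.4,"claw": -1}
    - {"tx": 0,"ty": 0,"tz": 0,"rx": 0,"ry": 0,"rz": -2.8,"claw": -1}
    - {"tx": 0,"ty": 0,"tz": 0,"rx": 0,"ry": 0,"rz": -4.2,"claw": -1}
    - {"tx": 0,"ty": 0,"tz": 0,"rx": 0,"ry": 0,"rz": -4.2,"claw": -1}
    - {"tx": 0,"ty": 0,"tz": 0.8,"rx": 0,"ry": 0,"rz": -4.2,"claw": -1}
    - {"tx": 0,"ty": 0,"tz": 1.5,"rx": 0,"ry": 0,"rz": -4.2,"claw": -1}
    - {"tx": 0,"ty": 0,"tz": 1.5,"rx": 0,"ry": 0,"rz": -3.2,"claw": -1}
    - {"tx": 0,"ty": 0,"tz": 1.5,"rx": 0,"ry": 0,"rz": -2,"claw": -1}
    - {"tx": 0,"ty": 0,"tz": 1.5,"rx": 0,"ry": 0,"rz": -0.8,"claw": -1}
    - {"tx": 0,"ty": 0,"tz": 1.5,"rx": 0,"ry": 0,"rz": 0.6,"claw": -1}
    - {"tx": 0,"ty": 0,"tz": 1.5,"rx": 0,"ry": 0,"rz": 2,"claw": -1}
    - {"tx": 0,"ty": 0,"tz": 1.5,"rx": 0,"ry": 0,"rz": 3.4,"claw": -1}
    - {"tx": 0,"ty": 0,"tz": 1.5,"rx": 0,"ry": 0,"rz": 4.8,"claw": -1}
    - {"tx": 0,"ty": 0,"tz": 1.5,"rx": 0,"ry": 0,"rz": 6.2,"claw": -1}
    - {"tx": 0,"ty": 0,"tz": 1.5,"rx": 0,"ry": 0,"rz": 7.6,"claw": -1}
    - {"tx": 0,"ty": 0,"tz": 1.5,"rx": 0,"ry": 0,"rz": 9,"claw": -1}
    - {"tx": 0,"ty": 0,"tz": 1.5,"rx": 0,"ry": 0,"rz": 10.4,"claw": -1}
    - {"tx": 0,"ty": 0,"tz": 1.5,"rx": 0,"ry": 0,"rz": 11.8,"claw": -1}
    - {"tx": 0,"ty": 0,"tz": 1.5,"rx": 0,"ry": 0,"rz": 13,"claw": -1}
    - {"tx": 0,"ty": 0,"tz": 1.5,"rx": 0,"ry": 0,"rz": 13,"claw": -1}

```text
t: 8.35
tcp_pos: [0.5415, 0.1169, 0.1323]
orientation: [[-0.633, 0.774, -0.002], [0.774, 0.633, -0.0], [0.001, -0.001, -1.0]]
wrist_force: [-1.4, 1.4, -2.6]
gripper_width: 0.0941
gripper_force: 2.3
```

```bash
python3 -c "from h import *;st()"
```

```text
t 8.35 tcp [0.5415 0.1169 0.1323] yyaw 39.29 j6 -30.9 F [-1.4  1.4 -2.6] M [0.183 0.3   0.247] z [-0.002 -0.    -1.   ]
```

drive_tool:
  plan:
    - {"tx": 0,"ty": 0,"tz": 0,"rx": 0,"ry": 0,"rz": -0.7,"claw": -1}
    - {"tx": 0,"ty": 0,"tz": -0.8,"rx": 0,"ry": 0,"rz": -0.7,"claw": -1}
    - {"tx": 0,"ty": 0,"tz": -1.5,"rx": 0,"ry": 0,"rz": -0.7,"claw": -1}
    - {"tx": 0,"ty": 0,"tz": -1.5,"rx": 0,"ry": 0,"rz": 0.7,"claw": -1}
    - {"tx": 0,"ty": 0,"tz": -1.5,"rx": 0,"ry": 0,"rz": 2.1,"claw": -1}
    - {"tx": 0,"ty": 0,"tz": -1.5,"rx": 0,"ry": 0,"rz": 3.5,"claw": -1}
    - {"tx": 0,"ty": 0,"tz": -1.5,"rx": 0,"ry": 0,"rz": 4.9,"claw": -1}
    - {"tx": 0,"ty": 0,"tz": -1.5,"rx": 0,"ry": 0,"rz": 6.3,"claw": -1}
    - {"tx": 0,"ty": 0,"tz": -1.5,"rx": 0,"ry": 0,"rz": 6.7,"claw": -1}
    - {"tx": 0,"ty": 0,"tz": -1.5,"rx": 0,"ry": 0,"rz": 6.7,"claw": -1}
    - {"tx": 0,"ty": 0,"tz": -0.7,"rx": 0,"ry": 0,"rz": 6.7,"claw": -1}
    - {"tx": 0,"ty": 0,"tz": 0,"rx": 0,"ry": 0,"rz": 6.7,"claw": -1}
    - {"tx": 0,"ty": 0,"tz": 0,"rx": 0,"ry": 0,"rz": 6,"claw": -1}
    - {"tx": 0,"ty": 0,"tz": 0,"rx": 0,"ry": 0,"rz": 5,"claw": -1}
    - {"tx": 0,"ty": 0,"tz": 0,"rx": 0,"ry": 0,"rz": 5,"claw": -1}

```text
t: 9.85
tcp_pos: [0.5418, 0.1169, 0.1326]
orientation: [[-0.171, 0.985, -0.001], [0.985, 0.171, 0.0], [0.0, -0.001, -1.0]]
wrist_force: [0.2, 1.7, -3.4]
gripper_width: 0.094
gripper_force: 2.4
```

```bash
python3 -c "from h import *;st()"
```

```text
t 9.85 tcp [0.5418 0.1169 0.1326] yyaw 9.82 j6 -1.4 F [ 0.2  1.7 -3.4] M [ 0.206  0.136 -0.249] z [-0.001  0.    -1.   ]
```

drive_tool:
  plan:
    - {"tx": 0,"ty": 0,"tz": 0,"rx": 0,"ry": 0,"rz": -1,"claw": -1}
    - {"tx": 0,"ty": 0,"tz": 0,"rx": 0,"ry": 0,"rz": -2.3,"claw": -1}
    - {"tx": 0,"ty": 0,"tz": 0,"rx": 0,"ry": 0,"rz": -3.6,"claw": -1}
    - {"tx": 0,"ty": 0,"tz": 0,"rx": 0,"ry": 0,"rz": -4.9,"claw": -1}
    - {"tx": 0,"ty": 0,"tz": 0,"rx": 0,"ry": 0,"rz": -6.2,"claw": -1}
    - {"tx": 0,"ty": 0,"tz": 0,"rx": 0,"ry": 0,"rz": -7.5,"claw": -1}
    - {"tx": 0,"ty": 0,"tz": 0,"rx": 0,"ry": 0,"rz": -8.8,"claw": -1}
    - {"tx": 0,"ty": 0,"tz": 0,"rx": 0,"ry": 0,"rz": -10.1,"claw": -1}
    - {"tx": 0,"ty": 0,"tz": 0,"rx": 0,"ry": 0,"rz": -11.4,"claw": -1}
    - {"tx": 0,"ty": 0,"tz": 0,"rx": 0,"ry": 0,"rz": -12.7,"claw": -1}
    - {"tx": 0,"ty": 0,"tz": 0,"rx": 0,"ry": 0,"rz": -14,"claw": -1}
    - {"tx": 0,"ty": 0,"tz": 0,"rx": 0,"ry": 0,"rz": -15,"claw": -1}
    - {"tx": 0,"ty": 0,"tz": 0,"rx": 0,"ry": 0,"rz": -15,"claw": -1}

```text
t: 11.15
tcp_pos: [0.5421, 0.1169, 0.133]
orientation: [[-0.986, -0.167, 0.0], [-0.167, 0.986, 0.0], [-0.0, 0.0, -1.0]]
wrist_force: [0.6, 0.9, -1.9]
gripper_width: 0.0938
gripper_force: 2.6
```

```bash
python3 -c "from h import *;st()"
```

```text
t 11.15 tcp [0.5421 0.1169 0.133 ] yyaw 99.62 j6 -91.2 F [ 0.6  0.9 -1.9] M [ 0.246 -0.18  -0.28 ] z [ 0.  0. -1.]
```

drive_tool:
  plan:
    - {"tx": 0,"ty": 0,"tz": 0,"rx": 0,"ry": 0,"rz": 0.7,"claw": -1}
    - {"tx": 0,"ty": 0,"tz": -0.8,"rx": 0,"ry": 0,"rz": 0.7,"claw": -1}
    - {"tx": 0,"ty": 0,"tz": -1.5,"rx": 0,"ry": 0,"rz": 0.7,"claw": -1}
    - {"tx": 0,"ty": 0,"tz": -1.5,"rx": 0,"ry": 0,"rz": -0.7,"claw": -1}
    - {"tx": 0,"ty": 0,"tz": -1.5,"rx": 0,"ry": 0,"rz": -2.1,"claw": -1}
    - {"tx": 0,"ty": 0,"tz": -1.5,"rx": 0,"ry": 0,"rz": -3.5,"claw": -1}
    - {"tx": 0,"ty": 0,"tz": -1.5,"rx": 0,"ry": 0,"rz": -4.9,"claw": -1}
    - {"tx": 0,"ty": 0,"tz": -1.5,"rx": 0,"ry": 0,"rz": -6.3,"claw": -1}
    - {"tx": 0,"ty": 0,"tz": -1.5,"rx": 0,"ry": 0,"rz": -7,"claw": -1}
    - {"tx": 0,"ty": 0,"tz": -1.5,"rx": 0,"ry": 0,"rz": -7,"claw": -1}
    - {"tx": 0,"ty": 0,"tz": -0.7,"rx": 0,"ry": 0,"rz": -7,"claw": -1}
    - {"tx": 0,"ty": 0,"tz": 0,"rx": 0,"ry": 0,"rz": -7,"claw": -1}
    - {"tx": 0,"ty": 0,"tz": 0,"rx": 0,"ry": 0,"rz": -6,"claw": -1}
    - {"tx": 0,"ty": 0,"tz": 0,"rx": 0,"ry": 0,"rz": -5,"claw": -1}
    - {"tx": 0,"ty": 0,"tz": 0,"rx": 0,"ry": 0,"rz": -3.8,"claw": -1}
    - {"tx": 0,"ty": 0,"tz": 0,"rx": 0,"ry": 0,"rz": -2.4,"claw": -1}
    - {"tx": 0,"ty": 0,"tz": 0,"rx": 0,"ry": 0,"rz": -1,"claw": -1}
    - {"tx": 0,"ty": 0,"tz": 0,"rx": 0,"ry": 0,"rz": 0,"claw": -1}

```text
t: 12.95
tcp_pos: [0.5418, 0.1169, 0.1326]
orientation: [[-0.988, -0.156, -0.001], [-0.156, 0.988, -0.0], [0.001, -0.0, -1.0]]
wrist_force: [0.9, 2.1, -4.5]
gripper_width: 0.094
gripper_force: 3.8
```

```bash
python3 -c "from h import *;st()"
```

```text
t 12.95 tcp [0.5418 0.1169 0.1326] yyaw 98.99 j6 -90.6 F [ 0.9  2.1 -4.5] M [ 0.334 -0.065  0.402] z [-0.001 -0.    -1.   ]
```

drive_tool:
  plan:
    - {"tx": 0,"ty": 0,"tz": 0,"rx": 0,"ry": 0,"rz": 1.2,"claw": -1}
    - {"tx": 0,"ty": 0,"tz": 0,"rx": 0,"ry": 0,"rz": 2.6,"claw": -1}
    - {"tx": 0,"ty": 0,"tz": 0,"rx": 0,"ry": 0,"rz": 4,"claw": -1}
    - {"tx": 0,"ty": 0,"tz": 0,"rx": 0,"ry": 0,"rz": 5.4,"claw": -1}
    - {"tx": 0,"ty": 0,"tz": 0,"rx": 0,"ry": 0,"rz": 6.8,"claw": -1}
    - {"tx": 0,"ty": 0,"tz": 0,"rx": 0,"ry": 0,"rz": 8.2,"claw": -1}
    - {"tx": 0,"ty": 0,"tz": 0,"rx": 0,"ry": 0,"rz": 9.6,"claw": -1}
    - {"tx": 0,"ty": 0,"tz": 0,"rx": 0,"ry": 0,"rz": 11,"claw": -1}
    - {"tx": 0,"ty": 0,"tz": 0,"rx": 0,"ry": 0,"rz": 12.4,"claw": -1}
    - {"tx": 0,"ty": 0,"tz": 0,"rx": 0,"ry": 0,"rz": 13.8,"claw": -1}
    - {"tx": 0,"ty": 0,"tz": 0,"rx": 0,"ry": 0,"rz": 15.2,"claw": -1}
    - {"tx": 0,"ty": 0,"tz": 0,"rx": 0,"ry": 0,"rz": 16.6,"claw": -1}
    - {"tx": 0,"ty": 0,"tz": 0,"rx": 0,"ry": 0,"rz": 18,"claw": -1}
    - {"tx": 0,"ty": 0,"tz": 0,"rx": 0,"ry": 0,"rz": 19.4,"claw": -1}
    - {"tx": 0,"ty": 0,"tz": 0,"rx": 0,"ry": 0,"rz": 20.8,"claw": -1}
    - {"tx": 0,"ty": 0,"tz": 0,"rx": 0,"ry": 0,"rz": 22.2,"claw": -1}
    - {"tx": 0,"ty": 0,"tz": 0,"rx": 0,"ry": 0,"rz": 23.6,"claw": -1}
    - {"tx": 0,"ty": 0,"tz": 0,"rx": 0,"ry": 0,"rz": 25,"claw": -1}
    - {"tx": 0,"ty": 0,"tz": 0,"rx": 0,"ry": 0,"rz": 25,"claw": -1}

```text
t: 14.85
tcp_pos: [0.5418, 0.1172, 0.1327]
orientation: [[0.774, 0.633, -0.001], [0.633, -0.774, 0.0], [-0.0, -0.001, -1.0]]
wrist_force: [0.4, 3.4, -2.4]
gripper_width: 0.094
gripper_force: 2.0
```

```bash
python3 -c "from h import *;st()"
```

```text
t 14.85 tcp [0.5418 0.1172 0.1327] yyaw -50.75 j6 59.2 F [ 0.4  3.4 -2.4] M [0.493 0.059 0.218] z [-0.001  0.    -1.   ]
```

drive_tool:
  plan:
    - {"tx": 0,"ty": 0,"tz": 0,"rx": 0,"ry": 0,"rz": -0.7,"claw": -1}
    - {"tx": 0,"ty": 0,"tz": -0.8,"rx": 0,"ry": 0,"rz": -0.7,"claw": -1}
    - {"tx": 0,"ty": 0,"tz": -1.5,"rx": 0,"ry": 0,"rz": -0.7,"claw": -1}
    - {"tx": 0,"ty": 0,"tz": -1.5,"rx": 0,"ry": 0,"rz": 0.7,"claw": -1}
    - {"tx": 0,"ty": 0,"tz": -1.5,"rx": 0,"ry": 0,"rz": 2.1,"claw": -1}
    - {"tx": 0,"ty": 0,"tz": -1.5,"rx": 0,"ry": 0,"rz": 3.5,"claw": -1}
    - {"tx": 0,"ty": 0,"tz": -1.5,"rx": 0,"ry": 0,"rz": 4.9,"claw": -1}
    - {"tx": 0,"ty": 0,"tz": -1.5,"rx": 0,"ry": 0,"rz": 6.3,"claw": -1}
    - {"tx": 0,"ty": 0,"tz": -1.5,"rx": 0,"ry": 0,"rz": 6.7,"claw": -1}
    - {"tx": 0,"ty": 0,"tz": -1.5,"rx": 0,"ry": 0,"rz": 6.7,"claw": -1}
    - {"tx": 0,"ty": 0,"tz": -0.7,"rx": 0,"ry": 0,"rz": 6.7,"claw": -1}
    - {"tx": 0,"ty": 0,"tz": 0,"rx": 0,"ry": 0,"rz": 6.7,"claw": -1}
    - {"tx": 0,"ty": 0,"tz": 0,"rx": 0,"ry": 0,"rz": 6,"claw": -1}
    - {"tx": 0,"ty": 0,"tz": 0,"rx": 0,"ry": 0,"rz": 5,"claw": -1}
    - {"tx": 0,"ty": 0,"tz": 0,"rx": 0,"ry": 0,"rz": 5,"claw": -1}

```text
t: 16.35
tcp_pos: [0.542, 0.1167, 0.1327]
orientation: [[0.985, 0.171, -0.0], [0.171, -0.985, -0.0], [-0.0, 0.0, -1.0]]
wrist_force: [1.0, 0.3, -4.1]
gripper_width: 0.0937
gripper_force: 2.5
```

```bash
python3 -c "from h import *;st()"
```

```text
t 16.35 tcp [0.542  0.1167 0.1327] yyaw -80.17 j6 88.5 F [ 1.   0.3 -4.1] M [-0.01  -0.182 -0.246] z [-0. -0. -1.]
```

drive_tool:
  plan:
    - {"tx": 0,"ty": 0,"tz": 0,"rx": 0,"ry": 0,"rz": -1,"claw": -1}
    - {"tx": 0,"ty": 0,"tz": 0,"rx": 0,"ry": 0,"rz": -2.3,"claw": -1}
    - {"tx": 0,"ty": 0,"tz": 0,"rx": 0,"ry": 0,"rz": -3.6,"claw": -1}
    - {"tx": 0,"ty": 0,"tz": 0,"rx": 0,"ry": 0,"rz": -4.9,"claw": -1}
    - {"tx": 0,"ty": 0,"tz": 0,"rx": 0,"ry": 0,"rz": -6.2,"claw": -1}
    - {"tx": 0,"ty": 0,"tz": 0,"rx": 0,"ry": 0,"rz": -7.5,"claw": -1}
    - {"tx": 0,"ty": 0,"tz": 0,"rx": 0,"ry": 0,"rz": -8.8,"claw": -1}
    - {"tx": 0,"ty": 0,"tz": 0,"rx": 0,"ry": 0,"rz": -10.1,"claw": -1}
    - {"tx": 0,"ty": 0,"tz": 0,"rx": 0,"ry": 0,"rz": -11.4,"claw": -1}
    - {"tx": 0,"ty": 0,"tz": 0,"rx": 0,"ry": 0,"rz": -12.7,"claw": -1}
    - {"tx": 0,"ty": 0,"tz": 0,"rx": 0,"ry": 0,"rz": -14,"claw": -1}
    - {"tx": 0,"ty": 0,"tz": 0,"rx": 0,"ry": 0,"rz": -15,"claw": -1}
    - {"tx": 0,"ty": 0,"tz": 0,"rx": 0,"ry": 0,"rz": -15,"claw": -1}

```text
t: 17.65
tcp_pos: [0.5423, 0.1171, 0.1332]
orientation: [[-0.167, 0.986, 0.001], [0.986, 0.167, 0.001], [0.0, 0.001, -1.0]]
wrist_force: [2.3, 3.3, -1.1]
gripper_width: 0.0941
gripper_force: 2.5
```

```bash
python3 -c "from h import *;st()"
```

```text
t 17.65 tcp [0.5423 0.1171 0.1332] yyaw 9.63 j6 -1.2 F [ 2.3  3.3 -1.1] M [ 0.473 -0.431 -0.276] z [ 0.001  0.001 -1.   ]
```

drive_tool:
  plan:
    - {"tx": 0,"ty": 0,"tz": 0,"rx": 0,"ry": 0,"rz": 0.7,"claw": -1}
    - {"tx": 0,"ty": 0,"tz": -0.8,"rx": 0,"ry": 0,"rz": 0.7,"claw": -1}
    - {"tx": 0,"ty": 0,"tz": -1.5,"rx": 0,"ry": 0,"rz": 0.7,"claw": -1}
    - {"tx": 0,"ty": 0,"tz": -1.5,"rx": 0,"ry": 0,"rz": -0.7,"claw": -1}
    - {"tx": 0,"ty": 0,"tz": -1.5,"rx": 0,"ry": 0,"rz": -2.1,"claw": -1}
    - {"tx": 0,"ty": 0,"tz": -1.5,"rx": 0,"ry": 0,"rz": -3.5,"claw": -1}
    - {"tx": 0,"ty": 0,"tz": -1.5,"rx": 0,"ry": 0,"rz": -4.9,"claw": -1}
    - {"tx": 0,"ty": 0,"tz": -1.5,"rx": 0,"ry": 0,"rz": -6.3,"claw": -1}
    - {"tx": 0,"ty": 0,"tz": -1.5,"rx": 0,"ry": 0,"rz": -7,"claw": -1}
    - {"tx": 0,"ty": 0,"tz": -1.5,"rx": 0,"ry": 0,"rz": -7,"claw": -1}
    - {"tx": 0,"ty": 0,"tz": -0.7,"rx": 0,"ry": 0,"rz": -7,"claw": -1}
    - {"tx": 0,"ty": 0,"tz": 0,"rx": 0,"ry": 0,"rz": -7,"claw": -1}
    - {"tx": 0,"ty": 0,"tz": 0,"rx": 0,"ry": 0,"rz": -6,"claw": -1}
    - {"tx": 0,"ty": 0,"tz": 0,"rx": 0,"ry": 0,"rz": -5,"claw": -1}
    - {"tx": 0,"ty": 0,"tz": 0,"rx": 0,"ry": 0,"rz": -3.8,"claw": -1}
    - {"tx": 0,"ty": 0,"tz": 0,"rx": 0,"ry": 0,"rz": -2.4,"claw": -1}
    - {"tx": 0,"ty": 0,"tz": 0,"rx": 0,"ry": 0,"rz": -1,"claw": -1}
    - {"tx": 0,"ty": 0,"tz": 0,"rx": 0,"ry": 0,"rz": 0,"claw": -1}

```text
t: 19.45
tcp_pos: [0.5412, 0.117, 0.1324]
orientation: [[-0.156, 0.988, -0.002], [0.988, 0.156, -0.0], [0.0, -0.002, -1.0]]
wrist_force: [-1.7, 2.3, -3.7]
gripper_width: 0.0938
gripper_force: 3.8
```

```bash
python3 -c "from h import *;st()"
```

```text
t 19.45 tcp [0.5412 0.117  0.1324] yyaw 9.0 j6 -0.6 F [-1.7  2.3 -3.7] M [0.376 0.606 0.316] z [-0.002 -0.    -1.   ]
```

drive_tool:
  plan:
    - {"tx": 0,"ty": 0,"tz": 0,"rx": 0,"ry": 0,"rz": 1,"claw": -1}
    - {"tx": 0,"ty": 0,"tz": 0,"rx": 0,"ry": 0,"rz": 2.2,"claw": -1}
    - {"tx": 0,"ty": 0,"tz": 0,"rx": 0,"ry": 0,"rz": 3.4,"claw": -1}
    - {"tx": 0,"ty": 0,"tz": 0,"rx": 0,"ry": 0,"rz": 4.6,"claw": -1}
    - {"tx": 0,"ty": 0,"tz": 0,"rx": 0,"ry": 0,"rz": 5.8,"claw": -1}
    - {"tx": 0,"ty": 0,"tz": 0,"rx": 0,"ry": 0,"rz": 7,"claw": -1}
    - {"tx": 0,"ty": 0,"tz": 0,"rx": 0,"ry": 0,"rz": 8.2,"claw": -1}
    - {"tx": 0,"ty": 0,"tz": 0,"rx": 0,"ry": 0,"rz": 9.4,"claw": -1}
    - {"tx": 0,"ty": 0,"tz": 0,"rx": 0,"ry": 0,"rz": 10.4,"claw": -1}
    - {"tx": 0,"ty": 0,"tz": 0,"rx": 0,"ry": 0,"rz": 11.2,"claw": -1}
    - {"tx": 0,"ty": 0,"tz": 0,"rx": 0,"ry": 0,"rz": 11.6,"claw": -1}
    - {"tx": 0,"ty": 0,"tz": 0,"rx": 0,"ry": 0,"rz": 11.6,"claw": -1}

```text
t: 20.65
tcp_pos: [0.5417, 0.1172, 0.1327]
orientation: [[0.868, 0.496, -0.001], [0.496, -0.868, 0.0], [-0.0, -0.001, -1.0]]
wrist_force: [0.8, 3.8, -3.2]
gripper_width: 0.0936
gripper_force: 3.0
```

```bash
python3 -c "from h import *;st()"
```

```text
t 20.65 tcp [0.5417 0.1172 0.1327] yyaw -60.25 j6 68.6 F [ 0.8  3.8 -3.2] M [0.631 0.069 0.297] z [-0.001  0.    -1.   ]
```

drive_tool:
  plan:
    - {"tx": 0,"ty": 0,"tz": 0,"rx": 0,"ry": 0,"rz": 0.4,"claw": -1}
    - {"tx": 0,"ty": 0,"tz": 0,"rx": 0,"ry": 0,"rz": 0.8,"claw": -1}
    - {"tx": 0,"ty": 0,"tz": 0,"rx": 0,"ry": 0,"rz": 1.2,"claw": -1}
    - {"tx": 0,"ty": 0,"tz": 0,"rx": 0,"ry": 0,"rz": 1.2,"claw": -1}

```text
t: 21.05
tcp_pos: [0.5418, 0.117, 0.1328]
orientation: [[0.922, 0.386, -0.0], [0.386, -0.922, 0.0], [-0.0, -0.0, -1.0]]
wrist_force: [0.6, 2.8, -3.1]
gripper_width: 0.0942
gripper_force: 3.1
```

```bash
python3 -c "from h import *;st()"
```

```text
t 21.05 tcp [0.5418 0.117  0.1328] yyaw -67.28 j6 75.7 F [ 0.6  2.8 -3.1] M [0.624 0.064 0.284] z [-0.  0. -1.]
```

drive_tool:
  plan:
    - {"tx": 0,"ty": 0,"tz": 0,"rx": 0,"ry": 0,"rz": 0.3,"claw": -1}
    - {"tx": 0,"ty": 0,"tz": 0,"rx": 0,"ry": 0,"rz": 0.6,"claw": -1}
    - {"tx": 0,"ty": 0,"tz": 0,"rx": 0,"ry": 0,"rz": 0.6,"claw": -1}

```text
t: 21.35
tcp_pos: [0.5419, 0.1169, 0.1328]
orientation: [[0.944, 0.329, -0.0], [0.329, -0.944, 0.0], [-0.0, -0.0, -1.0]]
wrist_force: [-0.1, 3.5, -3.3]
gripper_width: 0.094
gripper_force: 3.3
```

```bash
python3 -c "from h import *;st()"
```

```text
t 21.35 tcp [0.5419 0.1169 0.1328] yyaw -70.78 j6 79.2 F [-0.1  3.5 -3.3] M [0.666 0.06  0.34 ] z [-0.  0. -1.]
```

drive_tool:
  plan:
    - {"tx": 0,"ty": 0,"tz": 0,"rx": 0,"ry": 0,"rz": 0.3,"claw": -1}
    - {"tx": 0,"ty": 0,"tz": 0,"rx": 0,"ry": 0,"rz": 0.6,"claw": -1}
    - {"tx": 0,"ty": 0,"tz": 0,"rx": 0,"ry": 0,"rz": 0.6,"claw": -1}

```text
t: 21.65
tcp_pos: [0.5419, 0.1169, 0.1329]
orientation: [[0.963, 0.27, -0.0], [0.27, -0.963, 0.0], [-0.0, -0.0, -1.0]]
wrist_force: [0.5, 3.1, -3.8]
gripper_width: 0.0944
gripper_force: 3.3
```

```bash
python3 -c "from h import *;st()"
```

```text
t 21.65 tcp [0.5419 0.1169 0.1329] yyaw -74.34 j6 82.7 F [ 0.5  3.1 -3.8] M [0.63  0.038 0.311] z [-0.  0. -1.]
```

drive_tool:
  plan:
    - {"tx": 0,"ty": 0,"tz": 0,"rx": 0,"ry": 0,"rz": 0.3,"claw": -1}
    - {"tx": 0,"ty": 0,"tz": 0,"rx": 0,"ry": 0,"rz": 0.6,"claw": -1}
    - {"tx": 0,"ty": 0,"tz": 0,"rx": 0,"ry": 0,"rz": 0.6,"claw": -1}

```text
t: 21.95
tcp_pos: [0.5419, 0.1169, 0.1329]
orientation: [[0.978, 0.209, -0.0], [0.209, -0.978, -0.0], [-0.0, 0.0, -1.0]]
wrist_force: [0.6, 2.9, -2.9]
gripper_width: 0.0944
gripper_force: 3.3
```

```bash
python3 -c "from h import *;st()"
```

```text
t 21.95 tcp [0.5419 0.1169 0.1329] yyaw -77.91 j6 86.3 F [ 0.6  2.9 -2.9] M [0.597 0.011 0.26 ] z [-0. -0. -1.]
```

drive_tool:
  plan:
    - {"tx": 0,"ty": 0,"tz": 0,"rx": 0,"ry": 0,"rz": 0.3,"claw": -1}
    - {"tx": 0,"ty": 0,"tz": 0,"rx": 0,"ry": 0,"rz": 0.6,"claw": -1}
    - {"tx": 0,"ty": 0,"tz": 0,"rx": 0,"ry": 0,"rz": 0.6,"claw": -1}

```text
t: 22.25
tcp_pos: [0.5419, 0.1169, 0.1329]
orientation: [[0.989, 0.148, -0.0], [0.148, -0.989, -0.0], [-0.0, 0.0, -1.0]]
wrist_force: [0.8, 3.1, -4.4]
gripper_width: 0.0938
gripper_force: 3.3
```

```bash
python3 -c "from h import *;st()"
```

```text
t 22.25 tcp [0.5419 0.1169 0.1329] yyaw -81.5 j6 89.9 F [ 0.8  3.1 -4.4] M [0.639 0.095 0.284] z [-0. -0. -1.]
```

drive_tool:
  plan:
    - {"tx": 0,"ty": 0,"tz": 0,"rx": 0,"ry": 0,"rz": 0.3,"claw": -1}
    - {"tx": 0,"ty": 0,"tz": 0,"rx": 0,"ry": 0,"rz": 0.6,"claw": -1}
    - {"tx": 0,"ty": 0,"tz": 0,"rx": 0,"ry": 0,"rz": 0.6,"claw": -1}

```text
t: 22.55
tcp_pos: [0.542, 0.1168, 0.1329]
orientation: [[0.996, 0.086, -0.0], [0.086, -0.996, -0.0], [-0.0, 0.0, -1.0]]
wrist_force: [0.1, 2.8, -4.1]
gripper_width: 0.0938
gripper_force: 3.3
```

```bash
python3 -c "from h import *;st()"
```

```text
t 22.55 tcp [0.542  0.1168 0.1329] yyaw -85.09 j6 93.5 F [ 0.1  2.8 -4.1] M [0.592 0.033 0.281] z [-0. -0. -1.]
```

drive_tool:
  plan:
    - {"tx": 0,"ty": 0,"tz": 0,"rx": 0,"ry": 0,"rz": 0.3,"claw": -1}
    - {"tx": 0,"ty": 0,"tz": 0,"rx": 0,"ry": 0,"rz": 0.6,"claw": -1}
    - {"tx": 0,"ty": 0,"tz": 0,"rx": 0,"ry": 0,"rz": 0.6,"claw": -1}

```text
t: 22.85
tcp_pos: [0.542, 0.1168, 0.1329]
orientation: [[1.0, 0.023, -0.0], [0.023, -1.0, -0.0], [-0.0, 0.0, -1.0]]
wrist_force: [-0.2, 3.1, -3.9]
gripper_width: 0.094
gripper_force: 3.4
```

```bash
python3 -c "from h import *;st()"
```

```text
t 22.85 tcp [0.542  0.1168 0.1329] yyaw -88.68 j6 97.1 F [-0.2  3.1 -3.9] M [0.551 0.061 0.335] z [-0. -0. -1.]
```

drive_tool:
  plan:
    - {"tx": 0,"ty": 0,"tz": 0,"rx": 0,"ry": 0,"rz": 0.3,"claw": -1}
    - {"tx": 0,"ty": 0,"tz": 0,"rx": 0,"ry": 0,"rz": 0.6,"claw": -1}
    - {"tx": 0,"ty": 0,"tz": 0,"rx": 0,"ry": 0,"rz": 0.6,"claw": -1}

```text
t: 23.15
tcp_pos: [0.542, 0.1168, 0.1329]
orientation: [[0.999, -0.04, -0.0], [-0.04, -0.999, -0.0], [-0.0, 0.0, -1.0]]
wrist_force: [0.5, 2.6, -4.2]
gripper_width: 0.0942
gripper_force: 3.4
```

```bash
python3 -c "from h import *;st()"
```

```text
t 23.15 tcp [0.542  0.1168 0.1329] yyaw -92.28 j6 100.7 F [ 0.5  2.6 -4.2] M [0.514 0.049 0.359] z [-0. -0. -1.]
```

drive_tool:
  plan:
    - {"tx": 0,"ty": 0,"tz": 0,"rx": 0,"ry": 0,"rz": 0.3,"claw": -1}
    - {"tx": 0,"ty": 0,"tz": 0,"rx": 0,"ry": 0,"rz": 0.6,"claw": -1}
    - {"tx": 0,"ty": 0,"tz": 0,"rx": 0,"ry": 0,"rz": 0.6,"claw": -1}

```text
t: 23.45
tcp_pos: [0.5419, 0.1168, 0.1329]
orientation: [[0.995, -0.102, -0.0], [-0.102, -0.995, -0.0], [-0.0, 0.0, -1.0]]
wrist_force: [0.1, 2.7, -3.4]
gripper_width: 0.0938
gripper_force: 3.4
```

```bash
python3 -c "from h import *;st()"
```

```text
t 23.45 tcp [0.5419 0.1168 0.1329] yyaw -95.88 j6 104.3 F [ 0.1  2.7 -3.4] M [0.531 0.039 0.313] z [-0. -0. -1.]
```

drive_tool:
  plan:
    - {"tx": 0,"ty": 0,"tz": 0,"rx": 0,"ry": 0,"rz": 0.3,"claw": -1}
    - {"tx": 0,"ty": 0,"tz": 0,"rx": 0,"ry": 0,"rz": 0.6,"claw": -1}
    - {"tx": 0,"ty": 0,"tz": 0,"rx": 0,"ry": 0,"rz": 0.6,"claw": -1}

```text
t: 23.75
tcp_pos: [0.542, 0.1169, 0.1329]
orientation: [[0.986, -0.165, -0.0], [-0.165, -0.986, -0.0], [-0.0, 0.0, -1.0]]
wrist_force: [0.5, 3.8, -3.8]
gripper_width: 0.0938
gripper_force: 3.4
```

```bash
python3 -c "from h import *;st()"
```

```text
t 23.75 tcp [0.542  0.1169 0.1329] yyaw -99.47 j6 107.9 F [ 0.5  3.8 -3.8] M [0.524 0.087 0.313] z [-0. -0. -1.]
```

drive_tool:
  plan:
    - {"tx": 0,"ty": 0,"tz": 0,"rx": 0,"ry": 0,"rz": 0.3,"claw": -1}
    - {"tx": 0,"ty": 0,"tz": 0,"rx": 0,"ry": 0,"rz": 0.6,"claw": -1}
    - {"tx": 0,"ty": 0,"tz": 0,"rx": 0,"ry": 0,"rz": 0.6,"claw": -1}

```text
t: 24.05
tcp_pos: [0.5419, 0.1168, 0.1329]
orientation: [[0.974, -0.226, -0.0], [-0.226, -0.974, -0.0], [-0.0, 0.0, -1.0]]
wrist_force: [1.1, 1.7, -4.5]
gripper_width: 0.0939
gripper_force: 3.3
```

```bash
python3 -c "from h import *;st()"
```

```text
t 24.05 tcp [0.5419 0.1168 0.1329] yyaw -103.07 j6 111.5 F [ 1.1  1.7 -4.5] M [0.396 0.103 0.355] z [-0. -0. -1.]
```

drive_tool:
  plan:
    - {"tx": 0,"ty": 0,"tz": 0,"rx": 0,"ry": 0,"rz": 0.3,"claw": -1}
    - {"tx": 0,"ty": 0,"tz": 0,"rx": 0,"ry": 0,"rz": 0.6,"claw": -1}
    - {"tx": 0,"ty": 0,"tz": 0,"rx": 0,"ry": 0,"rz": 0.6,"claw": -1}

```text
t: 24.35
tcp_pos: [0.542, 0.1168, 0.1329]
orientation: [[0.958, -0.287, -0.0], [-0.287, -0.958, -0.0], [-0.0, 0.0, -1.0]]
wrist_force: [0.8, 2.3, -5.1]
gripper_width: 0.0941
gripper_force: 3.3
```

```bash
python3 -c "from h import *;st()"
```

```text
t 24.35 tcp [0.542  0.1168 0.1329] yyaw -106.68 j6 115.1 F [ 0.8  2.3 -5.1] M [0.414 0.103 0.303] z [-0. -0. -1.]
```

drive_tool:
  plan:
    - {"tx": 0,"ty": 0,"tz": 0,"rx": 0,"ry": 0,"rz": 0.3,"claw": -1}
    - {"tx": 0,"ty": 0,"tz": 0,"rx": 0,"ry": 0,"rz": 0.6,"claw": -1}
    - {"tx": 0,"ty": 0,"tz": 0,"rx": 0,"ry": 0,"rz": 0.6,"claw": -1}

```text
t: 24.65
tcp_pos: [0.5419, 0.1168, 0.1329]
orientation: [[0.938, -0.347, -0.0], [-0.347, -0.938, -0.0], [-0.0, 0.0, -1.0]]
wrist_force: [0.9, 1.8, -4.9]
gripper_width: 0.0939
gripper_force: 3.3
```

```bash
python3 -c "from h import *;st()"
```

```text
t 24.65 tcp [0.5419 0.1168 0.1329] yyaw -110.28 j6 118.7 F [ 0.9  1.8 -4.9] M [0.389 0.111 0.331] z [-0. -0. -1.]
```

drive_tool:
  plan:
    - {"tx": 0,"ty": 0,"tz": 0,"rx": 0,"ry": 0,"rz": 0.3,"claw": -1}
    - {"tx": 0,"ty": 0,"tz": 0,"rx": 0,"ry": 0,"rz": 0.6,"claw": -1}
    - {"tx": 0,"ty": 0,"tz": 0,"rx": 0,"ry": 0,"rz": 0.6,"claw": -1}

```text
t: 24.95
tcp_pos: [0.542, 0.1168, 0.1329]
orientation: [[0.914, -0.405, -0.0], [-0.405, -0.914, -0.0], [-0.0, 0.0, -1.0]]
wrist_force: [-0.1, 2.4, -4.9]
gripper_width: 0.0941
gripper_force: 3.3
```

```bash
python3 -c "from h import *;st()"
```

```text
t 24.95 tcp [0.542  0.1168 0.1329] yyaw -113.88 j6 122.3 F [-0.1  2.4 -4.9] M [0.433 0.151 0.317] z [-0. -0. -1.]
```

drive_tool:
  plan:
    - {"tx": 0,"ty": 0,"tz": 0,"rx": 0,"ry": 0,"rz": 0.3,"claw": -1}
    - {"tx": 0,"ty": 0,"tz": 0,"rx": 0,"ry": 0,"rz": 0.6,"claw": -1}
    - {"tx": 0,"ty": 0,"tz": 0,"rx": 0,"ry": 0,"rz": 0.6,"claw": -1}

```text
t: 25.25
tcp_pos: [0.5419, 0.1168, 0.1329]
orientation: [[0.887, -0.461, -0.0], [-0.461, -0.887, -0.0], [-0.0, 0.0, -1.0]]
wrist_force: [-0.9, 1.9, -3.9]
gripper_width: 0.0944
gripper_force: 3.3
```

```bash
python3 -c "from h import *;st()"
```

```text
t 25.25 tcp [0.5419 0.1168 0.1329] yyaw -117.48 j6 125.9 F [-0.9  1.9 -3.9] M [0.349 0.149 0.293] z [-0. -0. -1.]
```

drive_tool:
  plan:
    - {"tx": 0,"ty": 0,"tz": 0,"rx": 0,"ry": 0,"rz": 0.3,"claw": -1}
    - {"tx": 0,"ty": 0,"tz": 0,"rx": 0,"ry": 0,"rz": 0.6,"claw": -1}
    - {"tx": 0,"ty": 0,"tz": 0,"rx": 0,"ry": 0,"rz": 0.6,"claw": -1}

```text
t: 25.55
tcp_pos: [0.5419, 0.1168, 0.1329]
orientation: [[0.857, -0.516, -0.0], [-0.516, -0.857, -0.0], [-0.0, 0.0, -1.0]]
wrist_force: [-0.3, 2.8, -4.2]
gripper_width: 0.094
gripper_force: 3.3
```

```bash
python3 -c "from h import *;st()"
```

```text
t 25.55 tcp [0.5419 0.1168 0.1329] yyaw -121.07 j6 129.5 F [-0.3  2.8 -4.2] M [0.297 0.232 0.341] z [-0. -0. -1.]
```

drive_tool:
  plan:
    - {"tx": 0,"ty": 0,"tz": 0,"rx": 0,"ry": 0,"rz": -1.4,"claw": -1}
    - {"tx": 0,"ty": 0,"tz": -0.8,"rx": 0,"ry": 0,"rz": -2.8,"claw": -1}
    - {"tx": 0,"ty": 0,"tz": -1.5,"rx": 0,"ry": 0,"rz": -4.2,"claw": -1}
    - {"tx": 0,"ty": 0,"tz": -1.5,"rx": 0,"ry": 0,"rz": -5.6,"claw": -1}
    - {"tx": 0,"ty": 0,"tz": -1.5,"rx": 0,"ry": 0,"rz": -7,"claw": -1}
    - {"tx": 0,"ty": 0,"tz": -1.5,"rx": 0,"ry": 0,"rz": -8.4,"claw": -1}
    - {"tx": 0,"ty": 0,"tz": -1.5,"rx": 0,"ry": 0,"rz": -9.8,"claw": -1}
    - {"tx": 0,"ty": 0,"tz": -1.5,"rx": 0,"ry": 0,"rz": -11.2,"claw": -1}
    - {"tx": 0,"ty": 0,"tz": -1.5,"rx": 0,"ry": 0,"rz": -12.6,"claw": -1}
    - {"tx": 0,"ty": 0,"tz": -1.5,"rx": 0,"ry": 0,"rz": -14,"claw": -1}
    - {"tx": 0,"ty": 0,"tz": -1.5,"rx": 0,"ry": 0,"rz": -15.4,"claw": -1}
    - {"tx": 0,"ty": 0,"tz": -1.5,"rx": 0,"ry": 0,"rz": -16.8,"claw": -1}
    - {"tx": 0,"ty": 0,"tz": -1.5,"rx": 0,"ry": 0,"rz": -18.2,"claw": -1}
    - {"tx": 0,"ty": 0,"tz": -1.5,"rx": 0,"ry": 0,"rz": -19.6,"claw": -1}
    - {"tx": 0,"ty": 0,"tz": -1.5,"rx": 0,"ry": 0,"rz": -21,"claw": -1}
    - {"tx": 0,"ty": 0,"tz": -1.5,"rx": 0,"ry": 0,"rz": -22.4,"claw": -1}
    - {"tx": 0,"ty": 0,"tz": -1.5,"rx": 0,"ry": 0,"rz": -23.8,"claw": -1}
    - {"tx": 0,"ty": 0,"tz": -1.5,"rx": 0,"ry": 0,"rz": -25.2,"claw": -1}
    - {"tx": 0,"ty": 0,"tz": -1.5,"rx": 0,"ry": 0,"rz": -26.6,"claw": -1}
    - {"tx": 0,"ty": 0,"tz": -1.5,"rx": 0,"ry": 0,"rz": -28,"claw": -1}

```text
t: 27.55
tcp_pos: [0.5423, 0.1166, 0.1711]
orientation: [[-0.735, 0.678, 0.001], [0.678, 0.735, -0.0], [-0.001, 0.001, -1.0]]
wrist_force: [-0.5, -0.7, -0.7]
gripper_width: 0.0939
gripper_force: 0.0
```

drive_tool:
  plan:
    - {"tx": 0,"ty": 0,"tz": 0,"rx": 0,"ry": 0,"rz": -1.4,"claw": -1}
    - {"tx": 0,"ty": 0,"tz": 0,"rx": 0,"ry": 0,"rz": -2.8,"claw": -1}
    - {"tx": 0,"ty": 0,"tz": 0,"rx": 0,"ry": 0,"rz": -4.2,"claw": -1}
    - {"tx": 0,"ty": 0,"tz": 0,"rx": 0,"ry": 0,"rz": -4.2,"claw": -1}
    - {"tx": 0,"ty": 0,"tz": 0.8,"rx": 0,"ry": 0,"rz": -4.2,"claw": -1}
    - {"tx": 0,"ty": 0,"tz": 1.5,"rx": 0,"ry": 0,"rz": -4.2,"claw": -1}
    - {"tx": 0,"ty": 0,"tz": 1.5,"rx": 0,"ry": 0,"rz": -3.2,"claw": -1}
    - {"tx": 0,"ty": 0,"tz": 1.5,"rx": 0,"ry": 0,"rz": -2.4,"claw": -1}
    - {"tx": 0,"ty": 0,"tz": 1.5,"rx": 0,"ry": 0,"rz": -2,"claw": -1}
    - {"tx": 0,"ty": 0,"tz": 1.5,"rx": 0,"ry": 0,"rz": -2,"claw": -1}

```text
t: 28.55
tcp_pos: [0.5418, 0.1168, 0.1329]
orientation: [[-0.854, 0.52, -0.001], [0.52, 0.854, -0.0], [0.0, -0.0, -1.0]]
wrist_force: [-1.7, 0.8, -3.0]
gripper_width: 0.0941
gripper_force: 3.0
```

```bash
python3 -c "from h import *;st()"
```

```text
t 28.55 tcp [0.5418 0.1168 0.1329] yyaw 58.64 j6 -50.3 F [-1.7  0.8 -3. ] M [0.042 0.26  0.249] z [-0.001 -0.    -1.   ]
```

Re-engaged with the same running torque, so I'll keep feeling for the bottom.

drive_tool:
  plan:
    - {"tx": 0,"ty": 0,"tz": 0,"rx": 0,"ry": 0,"rz": 0.3,"claw": -1}
    - {"tx": 0,"ty": 0,"tz": 0,"rx": 0,"ry": 0,"rz": 0.6,"claw": -1}
    - {"tx": 0,"ty": 0,"tz": 0,"rx": 0,"ry": 0,"rz": 0.6,"claw": -1}

```text
t: 28.85
tcp_pos: [0.5418, 0.1168, 0.1328]
orientation: [[-0.821, 0.571, -0.001], [0.571, 0.821, -0.0], [0.0, -0.001, -1.0]]
wrist_force: [-1.9, 0.9, -2.2]
gripper_width: 0.0941
gripper_force: 6.2
```

```bash
python3 -c "from h import *;st()"
```

```text
t 28.85 tcp [0.5418 0.1168 0.1328] yyaw 55.2 j6 -46.8 F [-1.9  0.9 -2.2] M [0.016 0.364 0.589] z [-0.001 -0.    -1.   ]
```

The torque has doubled, to 0.59 N·m with pad force 6.2 N, so this is the bottom. One small extra nudge of 1.2° to make sure it's firm: about 0.9 N·m, still well under the 1.6 N·m snap.

drive_tool:
  plan:
    - {"tx": 0,"ty": 0,"tz": 0,"rx": 0,"ry": 0,"rz": 0.1,"claw": -1}
    - {"tx": 0,"ty": 0,"tz": 0,"rx": 0,"ry": 0,"rz": 0.2,"claw": -1}
    - {"tx": 0,"ty": 0,"tz": 0,"rx": 0,"ry": 0,"rz": 0.2,"claw": -1}

```text
t: 29.15
tcp_pos: [0.5418, 0.1168, 0.1328]
orientation: [[-0.809, 0.587, -0.0], [0.587, 0.809, -0.0], [0.0, -0.0, -1.0]]
wrist_force: [-2.7, 0.3, -3.2]
gripper_width: 0.0937
gripper_force: 7.9
```

```bash
python3 -c "from h import *;st()"
```

```text
t 29.15 tcp [0.5418 0.1168 0.1328] yyaw 54.02 j6 -45.6 F [-2.7  0.3 -3.2] M [-0.109  0.537  0.842] z [-0. -0. -1.]
```

Firm on the bottom at 0.84 N·m. Now I'll switch sides and back off a quarter turn.

drive_tool:
  plan:
    - {"tx": 0,"ty": 0,"tz": 0,"rx": 0,"ry": 0,"rz": -1,"claw": -1}
    - {"tx": 0,"ty": 0,"tz": -0.8,"rx": 0,"ry": 0,"rz": -1,"claw": -1}
    - {"tx": 0,"ty": 0,"tz": -1.5,"rx": 0,"ry": 0,"rz": -1,"claw": -1}
    - {"tx": 0,"ty": 0,"tz": -1.5,"rx": 0,"ry": 0,"rz": 0.4,"claw": -1}
    - {"tx": 0,"ty": 0,"tz": -1.5,"rx": 0,"ry": 0,"rz": 1.8,"claw": -1}
    - {"tx": 0,"ty": 0,"tz": -1.5,"rx": 0,"ry": 0,"rz": 3.2,"claw": -1}
    - {"tx": 0,"ty": 0,"tz": -1.5,"rx": 0,"ry": 0,"rz": 4.6,"claw": -1}
    - {"tx": 0,"ty": 0,"tz": -1.5,"rx": 0,"ry": 0,"rz": 6,"claw": -1}
    - {"tx": 0,"ty": 0,"tz": -1.5,"rx": 0,"ry": 0,"rz": 6.7,"claw": -1}
    - {"tx": 0,"ty": 0,"tz": -1.5,"rx": 0,"ry": 0,"rz": 6.7,"claw": -1}
    - {"tx": 0,"ty": 0,"tz": -0.7,"rx": 0,"ry": 0,"rz": 6.7,"claw": -1}
    - {"tx": 0,"ty": 0,"tz": 0,"rx": 0,"ry": 0,"rz": 6.7,"claw": -1}
    - {"tx": 0,"ty": 0,"tz": 0,"rx": 0,"ry": 0,"rz": 5.6,"claw": -1}
    - {"tx": 0,"ty": 0,"tz": 0,"rx": 0,"ry": 0,"rz": 4.7,"claw": -1}
    - {"tx": 0,"ty": 0,"tz": 0,"rx": 0,"ry": 0,"rz": 4.7,"claw": -1}

```text
t: 30.65
tcp_pos: [0.5422, 0.1169, 0.1331]
orientation: [[-0.439, 0.899, 0.001], [0.899, 0.439, 0.0], [0.0, 0.001, -1.0]]
wrist_force: [-0.4, 0.3, -0.5]
gripper_width: 0.0938
gripper_force: 0.3
```

```bash
python3 -c "from h import *;st()"
```

```text
t 30.65 tcp [0.5422 0.1169 0.1331] yyaw 26.02 j6 -17.6 F [-0.4  0.3 -0.5] M [ 0.064  0.049 -0.043] z [ 0.001  0.    -1.   ]
```

drive_tool:
  plan:
    - {"tx": 0,"ty": 0,"tz": 0,"rx": 0,"ry": 0,"rz": -1,"claw": -1}
    - {"tx": 0,"ty": 0,"tz": 0,"rx": 0,"ry": 0,"rz": -2.3,"claw": -1}
    - {"tx": 0,"ty": 0,"tz": 0,"rx": 0,"ry": 0,"rz": -3.6,"claw": -1}
    - {"tx": 0,"ty": 0,"tz": 0,"rx": 0,"ry": 0,"rz": -4.9,"claw": -1}
    - {"tx": 0,"ty": 0,"tz": 0,"rx": 0,"ry": 0,"rz": -6.2,"claw": -1}
    - {"tx": 0,"ty": 0,"tz": 0,"rx": 0,"ry": 0,"rz": -7.5,"claw": -1}
    - {"tx": 0,"ty": 0,"tz": 0,"rx": 0,"ry": 0,"rz": -8.8,"claw": -1}
    - {"tx": 0,"ty": 0,"tz": 0,"rx": 0,"ry": 0,"rz": -10.1,"claw": -1}
    - {"tx": 0,"ty": 0,"tz": 0,"rx": 0,"ry": 0,"rz": -11.4,"claw": -1}
    - {"tx": 0,"ty": 0,"tz": 0,"rx": 0,"ry": 0,"rz": -12.7,"claw": -1}
    - {"tx": 0,"ty": 0,"tz": 0,"rx": 0,"ry": 0,"rz": -14,"claw": -1}
    - {"tx": 0,"ty": 0,"tz": 0,"rx": 0,"ry": 0,"rz": -15,"claw": -1}
    - {"tx": 0,"ty": 0,"tz": 0,"rx": 0,"ry": 0,"rz": -15,"claw": -1}

```text
t: 31.95
tcp_pos: [0.5423, 0.117, 0.1334]
orientation: [[-0.9, -0.436, 0.001], [-0.436, 0.9, 0.001], [-0.001, 0.0, -1.0]]
wrist_force: [-0.1, 1.0, 0.8]
gripper_width: 0.0939
gripper_force: 2.5
```

```bash
python3 -c "from h import *;st()"
```

```text
t 31.95 tcp [0.5423 0.117  0.1334] yyaw 115.82 j6 -107.4 F [-0.1  1.   0.8] M [ 0.441  0.014 -0.284] z [ 0.001  0.001 -1.   ]
```

drive_tool:
  plan:
    - {"tx": 0,"ty": 0,"tz": 0,"rx": 0,"ry": 0,"rz": -0.2,"claw": -1}
    - {"tx": 0,"ty": 0,"tz": 0,"rx": 0,"ry": 0,"rz": -0.2,"claw": -1}
    - {"tx": 0,"ty": 0,"tz": 0,"rx": 0,"ry": 0,"rz": 0.6,"claw": -1}
    - {"tx": 0,"ty": 0,"tz": 0,"rx": 0,"ry": 0,"rz": 1.2,"claw": -1}
    - {"tx": 0,"ty": 0,"tz": -1,"rx": 0,"ry": 0,"rz": 1.2,"claw": -1}
    - {"tx": 0,"ty": 0,"tz": -2,"rx": 0,"ry": 0,"rz": 1.2,"claw": -1}
    - {"tx": 0,"ty": 0,"tz": -3.5,"rx": 0,"ry": 0,"rz": 1.2,"claw": -1}
    - {"tx": 0,"ty": 0,"tz": -3.5,"rx": 0,"ry": 0,"rz": 1.2,"claw": -1}
    - {"tx": 0,"ty": 0,"tz": -3.5,"rx": 0,"ry": 0,"rz": 1.2,"claw": -1}

```text
t: 32.85
tcp_pos: [0.542, 0.1167, 0.2206]
orientation: [[-0.948, -0.318, 0.001], [-0.318, 0.948, -0.0], [-0.001, -0.0, -1.0]]
wrist_force: [0.8, -0.1, 0.5]
gripper_width: 0.0942
gripper_force: 0.0
```

Run:
```python
from h import *
st(); d=vision.get_image("wrist");cv2.imwrite("pics/w4.png",d["image"][:,:,::-1])
```

```text
t 32.85 tcp [0.542  0.1167 0.2206] yyaw 108.55 j6 -100.2 F [ 0.8 -0.1  0.5] M [ 0.048 -0.014 -0.005] z [ 0.001 -0.    -1.   ]
```

View pics/w4.png

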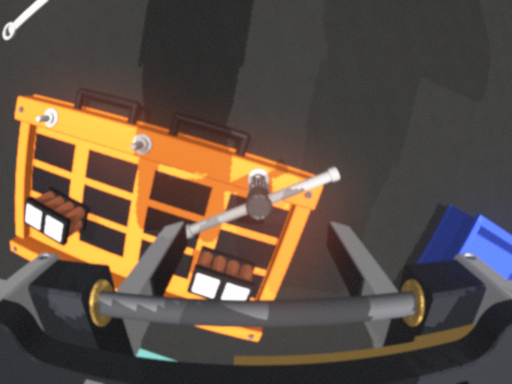

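The tap stands free and intact: bar ends at about (190,230) and (335,175), roughly 22° off the fork, as expected. Packs and pins look undisturbed, so I'm handing in.

```bash
python3 -c "from rig import ctrl;print(ctrl.job_done())"
```

```text
the job is handed in; nothing more can be done
None
```

The thread is chased to the bottom: half forward and quarter back twice, then on to the stop, which came up firm at about 0.84 N·m just short of one turn; the tap was backed off a quarter turn, left free, and the job handed in after about 33 s.

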